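Couple the dust filter canister to the suction port

ROBOT

A 6-joint arm with a two-finger parallel gripper is mounted at the origin on the work surface; the furniture and walls round the work are solid. World frame = base frame: x ahead of the robot, y to its left, z up, the work surface at z = 0. Lengths are in mm, angles in degrees, forces in N, time in s.
With the tool pointing down it reaches from about 300 to 850 mm from the base axis. Payload 4.2 kg.
Tool frame: the origin (TCP) lies at the very end of the fingers, on their centre line; the grasp point (between the pads) lies 19 mm behind it; z points along the fingers, y is the line along which they close (so a half turn about z gives the same grasp; the last joint's range is limited). The gripper opens to 91 mm and grips with 3 to 60 N. Pads are 32 mm wide; open, the fingers measure 118 mm over their backs; the gripper's body (76 mm by 178 mm) begins 60 mm behind the grasp point.
Start: joints at [-71.448, 18.312, 89.639, -0, 72.044, -1.146], TCP at [193.817, -541.367, 213.976] pointing down, gripper open.
Joint ranges: [-177.97, 177.97], [-48.28, 115.42], [12.27, 149.76], [-77.06, 257.06], [2.81, 150.46], [-146.56, 146.56]. Speed limits (degrees/s): [147.25, 147.25, 180, 180, 180, 180].

INTERFACE

Orientations are given as [roll, pitch, yaw] about the fixed x, y, z axes, in that order (R = Rz(yaw) Ry(pitch) Rx(roll)).
In Python, from workcell import env, eyes gives the robot as it stands.
- The arm moves only by the tool send_rows, never from a script. Its argument "targets" is text: rows parted by semicolons, each of 7 numbers parted by spaces: the shift along the tool's x, y, z in m, then the turn, a rotation vector about the tool's x, y, z in degrees, then the opening in per cent of the stroke, from 0 (shut) to 100 (fully open). A call has 1 to 12 rows; each row is the pose to reach, as a shift and turn from the pose commanded when the call began, along the tool's axes at that moment; what a row does not reach only later rows make up. A row lasts 1/12 s, in which the tool goes at most 41.7 mm and 7.16 degrees, less where a joint would pass 70% of its speed; a pose out of reach is approached as far as the arm can. A call with a gripper value outside its range is refused whole. The fingers move at their own pace and stop on an object; "grip_force" is the grip in N (left out, the last holds). Time passes only in rows, so rows that repeat a pose let the fingers close. It gives the time, the measured TCP pose, the force, the opening and the grip force at its end, in the units of the state.
- env.state(): the state, without advancing time (a new reading comes with each control period).
- eyes.grab_frame(name): name is "side" or "top"; returns a dict with "image" (480x640x3 uint8, blue, green, red), "fovy" (degrees; the focal length in pixels is half the picture's height over the tangent of half this angle, whatever the lens; pixels are square), "cx", "cy" (the principal point, pixels), "eye" and "attitude" of the camera in the world. Camera axes: x right, y up, looking along -z (the intrinsics and any distortion apply to the point x, -y, -z); pixel columns grow to the right and rows downward; lengths in mm; the calibration is good to about 2 mm. A picture is of the moment at which its call begins. There is no depth.
- env.job_done(): hands the job in; it is judged then, once.
The state is a dict: "time_s": time; "qpos": joint angles; "qvel": joint speeds; "effort": joint torques, N m; "ee_pos": TCP position; "ee_rot": TCP orientation; "force": force on the tool from outside, world axes, zero at the start; "torque": the same for the moment, N m; "gripper_width": finger opening in mm; "gripper_force": force on a finger pad.
Only numpy, scipy, OpenCV 4.12 (cv2) and the standard library are available. Lean on these libraries where they do the work, as an engineer would, in place of code of your own. Each camera call takes 0.05 s, during which the arm holds its last target. There are 200 camera calls.

TASK

Connect the dust filter canister to the suction port: flip the yellow dust cover down out of the way, push the canister along its guide rods until its coupler sleeve is fully home on the adapter, then swing both cam arms back together against the canister (neither far ahead of the other) until they lie fully closed. Only then turn the red valve lever a quarter turn to in line with the pipe, and leave the petri dish, the seed vial and the eraser where they are.

Things in the scene. Friction and masses are not known exactly. Their poses are not given: they have to be found in the camera images.
- stand: Fixed grey stand; all offsets are in its frame, in mm. Origin: on the table under the front of the adapter; +x = the way the canister is pushed on, +z up. Foot plate x -172..134, y -28..28, 12 high. Coupling axis: y 0, z 70. Adapter: grooved spigot dia. 25 at x 0..32, shoulder dia. 38 at x 32..38, pipe, brass valve dia. 34 at x 74..108, grey pillar 84 high at x 118. Only the lever is higher.
- cover (a joint): Yellow dust cover in front of the adapter; hinge along x at x -6, z 22. Disc dia. 34, centred 48 from the hinge; a peg 10 thick, 58 from the hinge, sticks out to x -30. 0 = upright, blocking the coupler; grows as the peg goes to +y and down; 1.5 = folded, at its stop. Pushed well past upright it falls there by itself.
- cover_peg (a point): Middle of the yellow cover's peg (10 mm thick, along x); x -19 in the stand's frame, at z 80 when upright.
- coupler (a joint): Slide of the white canister (blue ribs) and its aluminium coupler sleeve, m. 0 = far back, 0.100 = fully home, mouth at the shoulder. The arm pins' plane is at x = -81 + 1000*value; from it the sleeve mouth (dia. 38) lies at +12, the canister's (dia. 40) flat rear face (dia. 30) at -70. Saddle below: 46 wide under z 32, neck 24 wide. Slides at about 8 N (a hard pull on the arms drags it).
- coupler_rear (a point): Centre of the canister's flat rear face, on the axis 70 mm above the work surface.
- cam_left (a joint): Dark cam arm on the +y side, upright pin at y 21. 0 = open, straight out to +y; 1.57 = closed, pointing back (-x) along the canister. Bar 6 thick, z 63..77, with a pull ring, reaching 66 from the pin; its middle line is 5 to +x of the pin when open, at y 26 closed (both closed: 58 across). Friction 0.02 N m, stays where left; cannot close unless the coupler is within a few mm of home.
- cam_right (a joint): The mirror-image cam arm on the -y side (pin at y -21). 0 = open, straight out to -y; 1.57 = closed, pointing back (-x) along the canister, middle line at y -26.
- cam_left_ring (a point): Centre of the pull ring of the +y arm, 55 mm from its pin.
- cam_right_ring (a point): Centre of the pull ring of the -y arm, 55 mm from its pin.
- valve (a joint): Valve lever with red grip, upright stem at x 91, y 0. 0 = shut, across the pipe, pointing to -y; 1.57 = open, in line with the pipe, pointing to +x. The grip is 17 wide, 11 high, 27 to 75 from the stem, its middle at z 96. Friction about 0.08 N m; stays where left.
- valve_grip (a point): Centre of the red grip, 51 mm from the stem.
- petri_dish_mid (a point): Centre of a loose bystander: petri dish, 93 mm diameter, 14 mm high.
- seed_vial_mid (a point): Centre of a loose bystander: small glass vial with a black cap, 23 mm diameter, 54 mm high, standing.
- eraser_mid (a point): Centre of a loose bystander: blue and white eraser, 34 x 47 x 13 mm.

How it is judged:
By the outcome, as a careful person would: the job done as asked, in the order asked, and still so for the second after the job is handed in, with the robot touching nothing.
It also fails if it takes over 58 s, if anything falls off the work surface, if the arm or the gripper's body presses on something with over 40 N, if the wrist force passes 120 N, or if a joint passes its speed limit or range.

## Working session

There is one attempt and no reset: what is moved stays moved. The work goes in short steps, Python scripts to look and compute and a tool call to move; the robot and the scene stay as the last step left them, time stands still between calls to the robot, and variables do not carry over. Pictures are saved under pics/ and viewed, at most 14 in all, crops included, and the job is handed in when it is done.

Besides the shell and the picture viewer there is one more tool, called after "Call:" as name(argument=value, ...), one argument or row to a line, values as JSON. send_rows: Moves the arm, as the interface text tells. Its arguments: {"type":"object","properties":{"targets":{"type":"string"},"grip_force":{"type":"number"}},"required":["targets"]}

```bash
mkdir -p pics; ls
python3 - <<'E'
from workcell import env, eyes
import cv2
for n in("side","top"):
    f=eyes.grab_frame(n); cv2.imwrite(f"pics/{n}0.png",f["image"])
    print(n,{k:v for k,v in f.items() if k!="image"})
print(env.state())
E
```

```text
pics
side {'fovy': 44.70762035216497, 'cx': 316.2562431073874, 'cy': 232.21214220843038, 'eye': array([ 519.13750976, -634.83503971,  604.14392865]), 'attitude': array([53.55632455, -1.00335911,  2.07056011])}
top {'fovy': 48.64110032373181, 'cx': 322.1687558264412, 'cy': 249.0226368980924, 'eye': array([421.81213431,  29.7996499 , 987.63453297]), 'attitude': array([  4.92861855,   0.18798853, -91.56176257])}
{'time_s': 0.1, 'qpos': array([-7.14473902e+01,  1.83462492e+01,  8.97006929e+01, -1.08018026e-03,
        7.20429177e+01, -1.14490523e+00]), 'qvel': array([-0.02512861, -0.0411438 , -0.24416985, -0.03123404, -0.00366566,
        0.01696262]), 'effort': array([ 2.56081930e-04, -4.13333023e+01, -2.32508987e+01,  7.29574542e-02,
        4.22286883e-02, -5.30374916e-05]), 'ee_pos': array([ 193.66474718, -540.9168648 ,  213.2130287 ]), 'ee_rot': array([-1.79910138e+02, -7.68657922e-04,  1.96978482e+01]), 'force': array([-0.36521743,  0.42001858, -0.42854822]), 'torque': array([-0.03258803,  0.01773932, -0.02237313]), 'gripper_force': 0.0, 'gripper_width': 91.41160518283392}
```

View pics/side0.png

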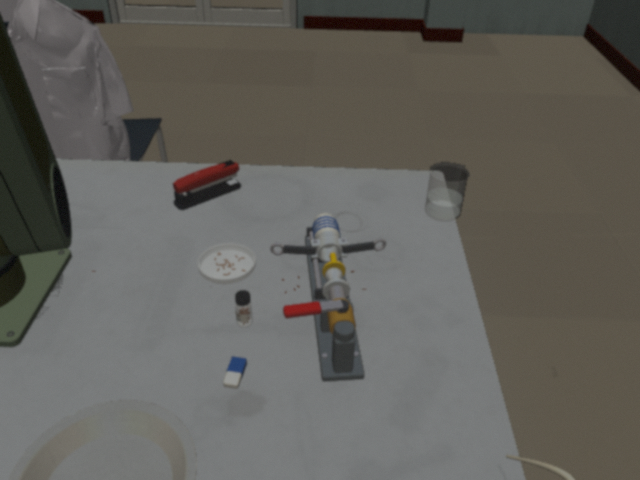

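View pics/top0.png

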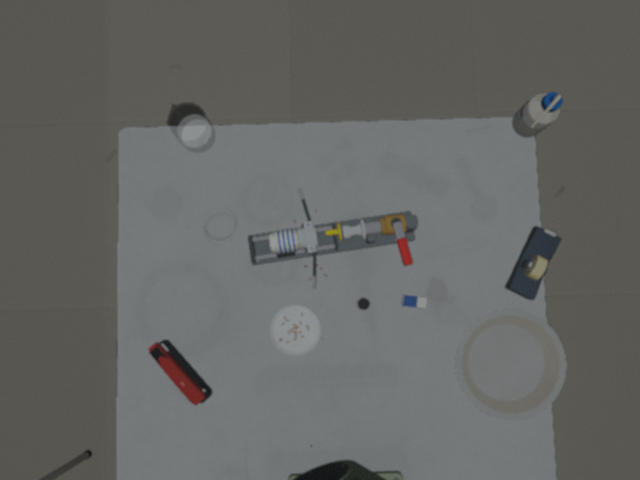

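The stand is near the centre of both views, its +x running roughly along world −y. In the top view the canister is at (290,240), the peg at (333,232) and the red lever at (404,248). I'll take enlarged crops to pick points.

```bash
cat > h.py <<'E'
import numpy as np, cv2
from scipy.spatial.transform import Rotation as R
from workcell import env, eyes
def ray(f,px):
    F=240/np.tan(np.radians(f["fovy"]/2))
    d=np.array([(px[0]-f["cx"])/F,-(px[1]-f["cy"])/F,-1.])
    return np.array(f["eye"]),R.from_euler("xyz",f["attitude"],degrees=True).apply(d)
def onz(f,px,z):
    e,d=ray(f,px); return e+d*(z-e[2])/d[2]
def tri(f1,p1,f2,p2):
    A=[];b=[]
    for f,p in((f1,p1),(f2,p2)):
        e,d=ray(f,p); d/=np.linalg.norm(d); M=np.eye(3)-np.outer(d,d); A.append(M); b.append(M@e)
    x=np.linalg.lstsq(np.vstack(A),np.hstack(b),rcond=None)[0]
    return x,[float(np.linalg.norm(M@x-c)) for M,c in zip(A,b)]
def grab(n): return eyes.grab_frame(n)
def blob(im,lo,hi,box=None):
    m=cv2.inRange(cv2.cvtColor(im,cv2.COLOR_BGR2HSV),lo,hi)
    if box: k=np.zeros_like(m); x0,y0,x1,y1=box; k[y0:y1,x0:x1]=1; m=m*k
    n,_,s,c=cv2.connectedComponentsWithStats(m)
    return sorted([(int(s[i,4]),c[i].round(1).tolist(),s[i,:4].tolist()) for i in range(1,n)],reverse=True)[:3]
def crop(im,x,y,w,h,k,name): cv2.imwrite(f"pics/{name}.png",cv2.resize(im[y:y+h,x:x+w],None,fx=k,fy=k,interpolation=cv2.INTER_CUBIC))
E
python3 - <<'E'
from h import *
t=grab("top");s=grab("side")
crop(t["image"],240,180,195,140,4,"tc"); crop(s["image"],260,200,140,190,3,"sc")
for n,f,b in(("t",t,(230,180,440,320)),("s",s,(260,200,400,390))):
    print(n,"red",blob(f["image"],(0,150,60),(6,255,255),b),"yel",blob(f["image"],(22,150,80),(32,255,255),b),"blue",blob(f["image"],(105,80,40),(125,255,255),b))
E
```

```text
t red [(202, [404.4, 251.2], [398, 239, 14, 26])] yel [(90, [334.4, 231.8], [326, 224, 15, 16])] blue [(133, [409.7, 300.8], [403, 296, 14, 11]), (12, [278.4, 239.7], [278, 235, 2, 10]), (11, [283.4, 240.0], [283, 235, 2, 11])]
s red [(363, [301.9, 308.9], [284, 302, 36, 15])] yel [(149, [333.3, 263.0], [323, 253, 21, 19])] blue [(13, [335.9, 224.5], [334, 221, 4, 8]), (7, [313.4, 230.1], [313, 228, 2, 5]), (1, [315.0, 223.0], [315, 223, 1, 1])]
```

View pics/tc.png

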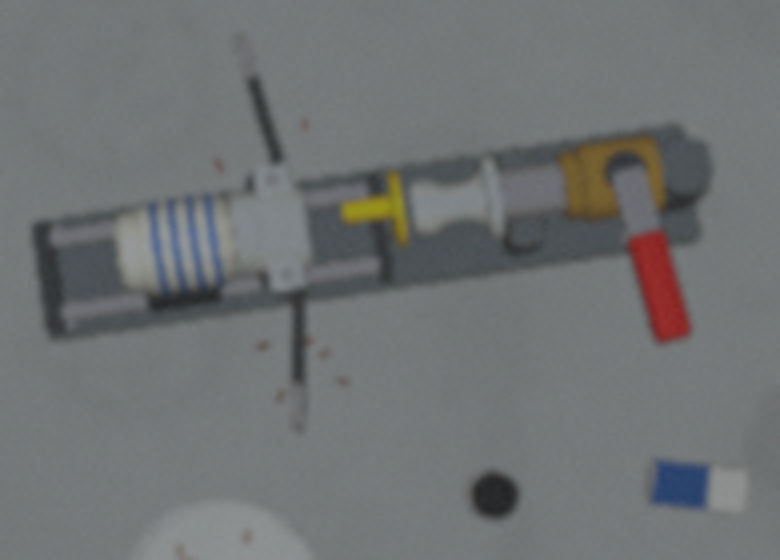

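View pics/sc.png

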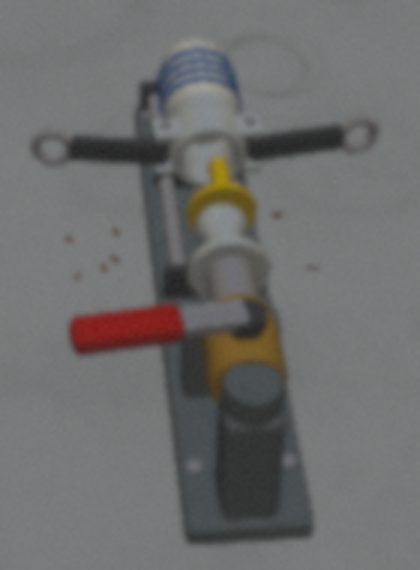

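The crops show the rings, the peg and the lever clearly: in top pixels the rings are at (300.8,191.3) and (314.5,283.8), and in side pixels at (380,244.3) and (276.7,249.3). The cover is upright and the lever lies across the pipe.

```bash
cat > pose.py <<'E'
from h import *
t=grab("top");s=grab("side")
P=lambda a,b:tri(t,a,s,b)
for n,a,b in(("L",(300.75,191.25),(380,244.3)),("R",(314.5,283.75),(276.7,249.3)),("red",(404.4,251.2),(301.9,308.9))):
    x,r=P(a,b);print(n,x.round(1),np.round(r,1))
for n,p,z in(("Lring",(300.75,191.25),70),("Rring",(314.5,283.75),70),("Lpin",(307.75,224.5),80),("Rpin",(312,248.75),80),("grip",(404.4,251.2),100),
 ("stem",(397,221.25),96),("rodA",(248.75,236.25),12),("footB",(253,264.5),12),("peg",(331,232.5),85),("canrear",(270.5,241.5),70),("shoulder top",(365,219.5),70),("shoulder bot",(365.5,237.5),70)):
    print(n,onz(t,p,z).round(1)[:2])
for n,p in(("vial",(363.5,303.5)),):print(n,onz(t,p,54).round(1))
print("eraser",onz(t,(415,301),13).round(1),"petri",onz(t,(295.5,330),14).round(1))
sf=[((260+186/3),(200+535/3)),((260+313/3),(200+533/3))]
for p in sf: print("foot +x corners",onz(s,p,12).round(1))
E
python3 pose.py
```

```text
L [601.5  65.3  69.2] [2.2 2.2]
R [443.2  45.8  67.1] [1.9 1.9]
red [ 491.2 -107.8   95.5] [0.1 0.1]
Lring [603.5  65.4]
Rring [441.3  45.5]
Lpin [543.2  54.3]
Rpin [501.1  48.1]
grip [ 490.9 -107.1]
stem [542.4 -97.2]
rodA [533.4 165.7]
footB [480.9 158.7]
peg [527.6  14.8]
canrear [516.6 120. ]
shoulder top [550.6 -45.4]
shoulder bot [519.  -45.1]
vial [404.8 -39.   54. ]
eraser [ 406.  -136.1   13. ] petri [359.6  83.2  14. ]
foot +x corners [ 519.2 -146.2   12. ]
foot +x corners [ 573.3 -142.4   12. ]
```

```bash
cat > go.py <<'E'
# usage: go.py x y z [yaw_rel]: shift/turn to a stand-frame TCP target; yaw_rel 0 = tool y along stand y
import sys; from h import *
O=np.array([530.3,-9.8,0]); S=R.from_euler("z",-82.75,degrees=True)
st=env.state(); C=R.from_euler("xyz",st["ee_rot"],degrees=True)
print("t",round(st["time_s"],2),"stand",S.inv().apply(st["ee_pos"]-O).round(1),"rot",st["ee_rot"].round(2),"F(stand)",S.inv().apply(st["force"]).round(1),"w",round(st["gripper_width"],1),"q",st["qpos"].round(0))
a=[float(v) for v in sys.argv[1:]]
if a:
    G=S.apply(a[:3])+O; T=R.from_euler("xyz",[180,0,97.25+(a[3] if len(a)>3 else 0)],degrees=True)
    print("shift m",(C.inv().apply(G-st["ee_pos"])/1000).round(4),"rotvec",(C.inv()*T).as_rotvec(degrees=True).round(2))
E
python3 go.py -27 -46 180
```

```text
t 0.3 stand [ 484.7 -400.9  213.7] rot [-179.97   -0.     19.7 ] F(stand) [ 0.2 -0.1 -0.6] w 91.6 q [-71.  18.  90.   0.  72.  -1.]
shift m [ 0.4569 -0.4231  0.0339] rotvec [-3.000e-02 -2.000e-02 -7.755e+01]
```

Call:
send_rows(
  targets="0.457 -0.423 0.034 0 0 -77.55 0;0.457 -0.423 0.034 0 0 -77.55 0;0.457 -0.423 0.034 0 0 -77.55 0;0.457 -0.423 0.034 0 0 -77.55 0;0.457 -0.423 0.034 0 0 -77.55 0;0.457 -0.423 0.034 0 0 -77.55 0;0.457 -0.423 0.034 0 0 -77.55 0;0.457 -0.423 0.034 0 0 -77.55 0;0.457 -0.423 0.034 0 0 -77.55 0;0.457 -0.423 0.034 0 0 -77.55 0;0.457 -0.423 0.034 0 0 -77.55 0;0.457 -0.423 0.034 0 0 -77.55 0",
)

```text
time_s: 1.3
ee_pos: [425.0, -96.6, 186.9]
ee_rot: [180.0, 0.0, 97.5]
force: [0.8, -0.4, -0.6]
gripper_width: 13.7
gripper_force: 0.0
```

```bash
python3 go.py -27 -46 180
```

```text
t 1.3 stand [  72.8 -115.5  186.9] rot [1.7996e+02 3.0000e-02 9.7450e+01] F(stand) [ 0.5  0.7 -0.6] w 13.7 q [-14.   7. 109.  -0.  64. -22.]
shift m [0.0996 0.0698 0.0069] rotvec [0.04 0.03 0.2 ]
```

Call:
send_rows(
  targets="0.1 0.07 0.007 0 0 0.2 0;0.1 0.07 0.007 0 0 0.2 0;0.1 0.07 0.007 0 0 0.2 0;0.1 0.07 0.007 0 0 0.2 0;0.1 0.07 0.007 0 0 0.2 0;0.1 0.07 0.007 0 0 0.2 0",
)

```text
time_s: 1.8
ee_pos: [480.8, 9.3, 179.5]
ee_rot: [-179.9, 0.0, 97.1]
force: [0.9, -0.8, -0.6]
gripper_width: 0.5
gripper_force: 0.0
```

```bash
python3 go.py -27 -46 66
python3 - <<'E'
from h import *
t=grab("top"); crop(t["image"],240,160,195,150,4,"t1")
E
```

```text
t 1.8 stand [-25.1 -46.7 179.5] rot [-1.7994e+02  3.0000e-02  9.7090e+01] F(stand) [ 0.9  0.8 -0.6] w 0.5 q [ -0.  11. 105.  -0.  64.  -7.]
shift m [0.0019 0.0008 0.1135] rotvec [-0.06  0.03 -0.16]
```

View pics/t1.png

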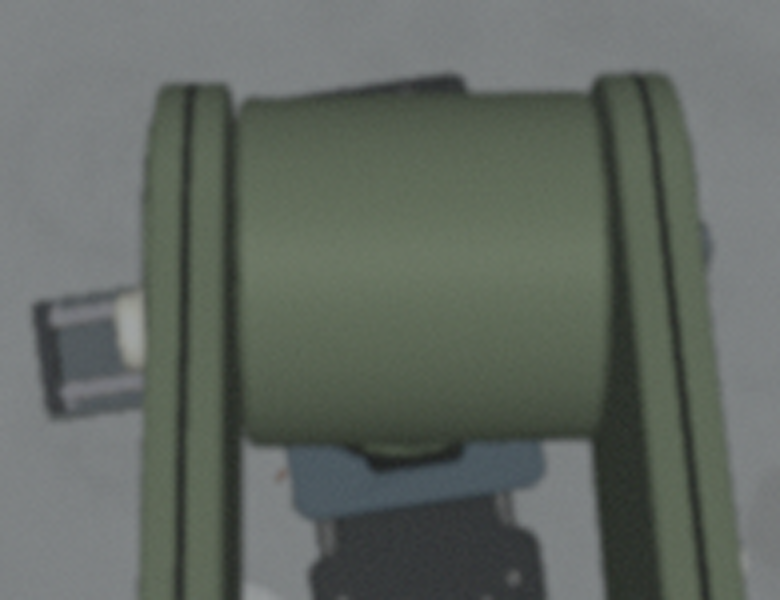

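The arm hides the work from the top camera, so I'll use the side camera from here. Next I descend beside the peg and sweep it.

Call:
send_rows(
  targets="0.002 0.001 0.04 0 0 0 0;0.002 0.001 0.08 0 0 0 0;0.002 0.001 0.113 0 0 0 0;0.002 0.001 0.113 0 0 0 0;0.002 0.001 0.113 0 0 0 0",
)

```text
time_s: 2.27
ee_pos: [480.8, 10.3, 66.2]
ee_rot: [-179.8, -0.0, 96.9]
force: [1.2, 0.3, 1.1]
gripper_width: 0.9
gripper_force: 0.0
```

```bash
python3 go.py -27 30 66
python3 - <<'E'
from h import *
t=grab("side"); crop(t["image"],240,170,180,150,4,"s1")
E
```

```text
t 2.27 stand [-26.2 -46.6  66.2] rot [-1.7981e+02 -1.0000e-02  9.6920e+01] F(stand) [-0.1  1.2  1.1] w 0.9 q [ -0.  19. 113.  -0.  48.  -7.]
shift m [ 0.0012  0.0766 -0.    ] rotvec [-0.19 -0.01 -0.33]
```

View pics/s1.png

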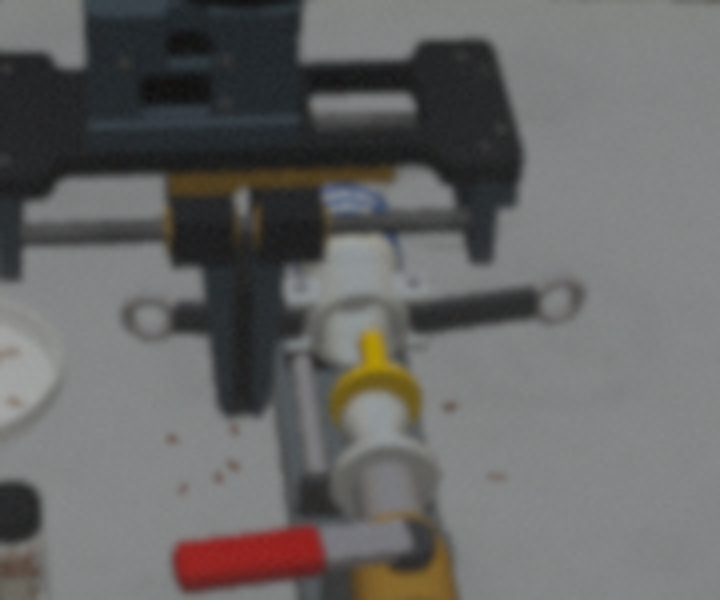

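The fingers sit left of the peg, with the tip at (240,410) and the peg at (372,345). Sweeping to +y.

Call:
send_rows(
  targets="0.001 0.015 0 0 0 -0.3 0;0.001 0.025 0 0 0 -0.3 0;0.001 0.033 0 0 0 -0.3 0;0.001 0.041 0 0 0 -0.3 0;0.001 0.049 0 0 0 -0.3 0;0.001 0.057 0 0 0 -0.3 0;0.001 0.065 0 0 0 -0.3 0;0.001 0.073 0 0 0 -0.3 0;0.001 0.082 0 0 0 -0.3 0;0.001 0.082 0 0 0 -0.3 0;0.001 0.082 0 0 0 -0.3 0",
)

```text
time_s: 3.23
ee_pos: [563.5, 22.7, 66.4]
ee_rot: [-180.0, 0.0, 97.4]
force: [-0.2, 0.1, 0.4]
gripper_width: 0.6
gripper_force: 0.0
```

```bash
python3 go.py -27 36 170
python3 - <<'E'
from h import *
s=grab("side");print("yel",blob(s["image"],(22,150,80),(32,255,255),(260,200,420,390)))
E
```

```text
t 3.23 stand [-28.   37.1  66.4] rot [-179.97    0.     97.36] F(stand) [-0.1 -0.2  0.4] w 0.6 q [  1.  25. 103.  -0.  52.  -6.]
shift m [-0.001  -0.0011 -0.1036] rotvec [-0.03  0.    0.11]
yel [(298, [363.2, 290.9], [350, 280, 24, 20])]
```

The cover is folded: the yellow blob moved to (363,291). Next I go behind the canister.

Call:
send_rows(
  targets="0 0 -0.04 0 0 0 0;0 0 -0.065 0 0 0 0;0.041 -0.012 -0.065 0 0 0 0;0.08 -0.025 -0.065 0 0 0 0;0.12 -0.037 -0.065 0 0 0 0;0.138 -0.037 -0.065 0 0 0 0;0.138 -0.037 -0.065 0 0 0 0;0.138 -0.037 -0.03 0 0 0 0;0.138 -0.037 0.006 0 0 0 0;0.138 -0.037 0.006 0 0 0 0;0.138 -0.037 0.006 0 0 0 0",
)

```text
time_s: 4.2
ee_pos: [507.6, 153.6, 59.6]
ee_rot: [-179.7, 0.1, 97.3]
force: [0.2, -0.8, 0.4]
gripper_width: 0.7
gripper_force: 0.0
```

```bash
python3 go.py -147 0 60
python3 - <<'E'
from h import *
t=grab("top"); crop(t["image"],200,160,195,150,4,"t2")
t=grab("side"); crop(t["image"],240,170,180,150,4,"s2")
E
```

```text
t 4.2 stand [-165.    -1.9   59.6] rot [-1.7974e+02  6.0000e-02  9.7320e+01] F(stand) [0.8 0.1 0.4] w 0.7 q [ 16.  23. 108.  -0.  50.   8.]
shift m [-0.018   0.0018 -0.0004] rotvec [-0.26  0.06  0.07]
```

View pics/s2.png

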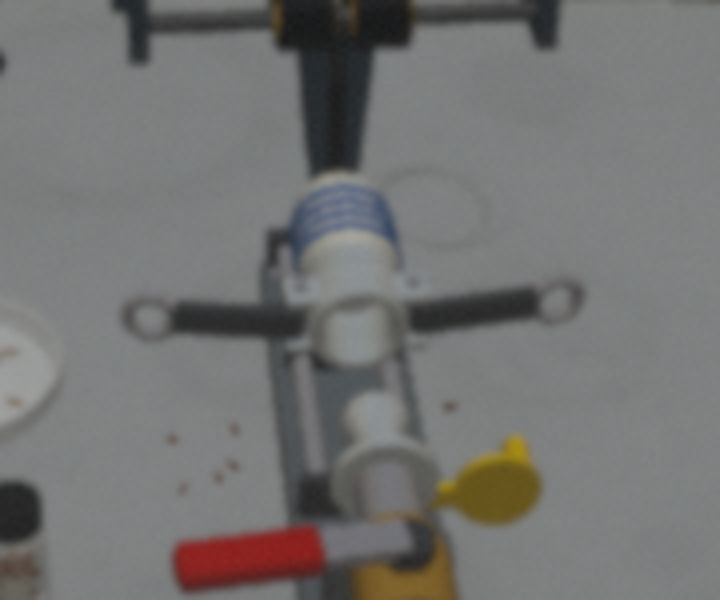

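The cover is folded at (490,490) in the crop and the fingers are centred behind the canister at (338,150). Pushing now.

Call:
send_rows(
  targets="-0.008 0.002 0 0 0 0 0;-0.016 0.002 0 0 0 0 0;-0.024 0.002 0 0 0 0 0;-0.032 0.002 0 0 0 0 0;-0.040 0.002 0 0 0 0 0;-0.048 0.002 0 0 0 0 0;-0.056 0.002 0 0 0 0 0;-0.064 0.002 0 0 0 0 0;-0.072 0.002 0 0 0 0 0;-0.08 0.002 0 0 0 0 0;-0.088 0.002 0 0 0 0 0;-0.088 0.002 0 0 0 0 0",
)

```text
time_s: 5.3
ee_pos: [523.8, 67.3, 62.4]
ee_rot: [179.8, -0.1, 97.2]
force: [1.0, 2.6, 2.5]
gripper_width: 0.2
gripper_force: 1.6
```

```bash
python3 go.py -67 0 60
```

```text
t 5.3 stand [-77.3   3.3  62.4] rot [ 1.7975e+02 -8.0000e-02  9.7210e+01] F(stand) [-2.5  1.3  2.5] w 0.2 q [  6.  22. 108.   0.  49.  -1.]
shift m [-0.0103 -0.0033  0.0024] rotvec [ 0.25 -0.08 -0.04]
```

Call:
send_rows(
  targets="-0.003 -0.002 0.001 0 0 0 0;-0.006 -0.002 0.001 0 0 0 0;-0.008 -0.002 0.001 0 0 0 0;-0.010 -0.002 0.001 0 0 0 0;-0.010 -0.002 0.001 0 0 0 0",
)

```text
time_s: 5.72
ee_pos: [523.6, 62.0, 61.7]
ee_rot: [179.6, -0.5, 97.1]
force: [1.0, 20.4, 3.9]
gripper_width: 0.4
gripper_force: 9.8
```

```bash
python3 go.py -67 0 60
```

```text
t 5.72 stand [-72.1   2.4  61.7] rot [179.61  -0.51  97.07] F(stand) [-20.1   3.6   3.9] w 0.4 q [  5.  22. 108.   1.  49.  -2.]
shift m [-0.0051 -0.0024  0.0017] rotvec [ 0.39 -0.51 -0.19]
```

Call:
send_rows(
  targets="-0.003 0 0 0 0 0 0;-0.006 0 0 0 0 0 0;-0.006 0 0 0 0 0 0;-0.006 0 0 0 0 0 0",
)

```text
time_s: 6.05
ee_pos: [523.7, 61.8, 61.9]
ee_rot: [179.6, -1.1, 96.8]
force: [-2.3, 41.1, 5.4]
gripper_width: 0.2
gripper_force: 20.3
```

```bash
python3 go.py
python3 - <<'E'
from h import *
t=grab("side"); crop(t["image"],240,170,180,150,4,"s3")
E
```

```text
t 6.05 stand [-71.9   2.5  61.9] rot [179.61  -1.08  96.84] F(stand) [-41.1   2.9   5.4] w 0.2 q [  5.  22. 108.   1.  49.  -3.]
```

View pics/s3.png

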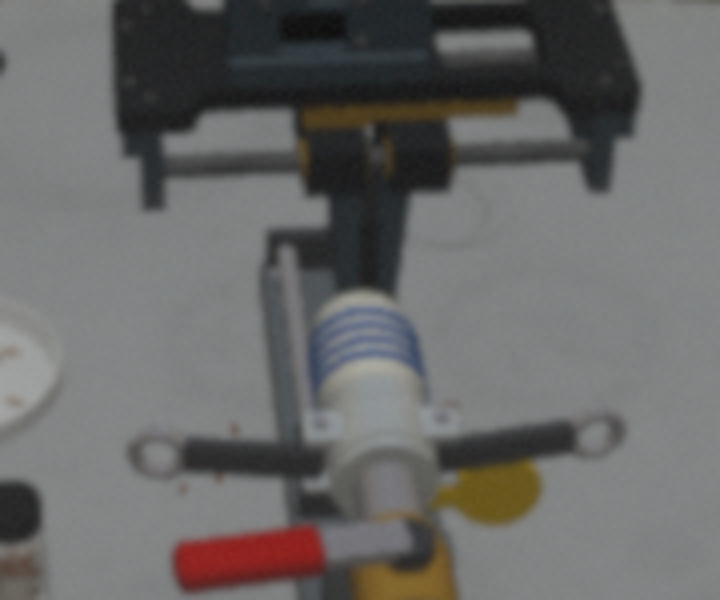

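The sleeve mouth is against the shoulder at (385,480), and force rose from 20 to 41 N with no motion, so it is home. I back off, rise, open, and go ahead of the arms.

Call:
send_rows(
  targets="0.015 0 0 0 0 0 0;0.03 0 0 0 0 0 0;0.03 0 -0.035 0 0 0 50;0.03 0 -0.07 0 0 0 100;0.03 0 -0.07 0 0 0 100;-0.01 0 -0.07 0 0 0 100;-0.05 0 -0.07 0 0 0 100;-0.09 0 -0.07 0 0 0 100;-0.112 0 -0.07 0 0 0 100;-0.112 0 -0.07 0 0 0 100;-0.112 0 -0.07 0 0 0 100",
)

```text
time_s: 7.02
ee_pos: [536.4, -61.1, 129.8]
ee_rot: [180.0, 0.0, 97.2]
force: [0.4, -0.5, 0.2]
gripper_width: 57.2
gripper_force: 0.0
```

```bash
python3 go.py 50 1 60
```

```text
t 7.02 stand [ 51.6  -0.5 129.8] rot [1.7999e+02 1.0000e-02 9.7170e+01] F(stand) [0.5 0.3 0.2] w 57.2 q [ -8.  19. 102.  -0.  59. -15.]
shift m [0.0016 0.0014 0.0698] rotvec [ 0.01  0.01 -0.08]
```

Call:
send_rows(
  targets="0 0.001 0 0 0 0 100;0 0.001 0 0 0 0 100;0 0.001 0 0 0 0 100;0 0.001 0 0 0 0 100;0 0.001 0 0 0 0 100;0 0.001 0 0 0 0 100;0 0.001 0.035 0 0 0 100;0 0.001 0.072 0 0 0 100;0 0.001 0.072 0 0 0 100;0 0.001 0.072 0 0 0 100",
)

```text
time_s: 7.85
ee_pos: [536.2, -59.0, 56.6]
ee_rot: [-179.8, -0.1, 97.4]
force: [0.5, 0.2, 1.3]
gripper_width: 91.4
gripper_force: 0.0
```

```bash
python3 go.py -30 0 58
python3 - <<'E'
from h import *
t=grab("side"); crop(t["image"],240,170,180,150,4,"s4")
E
```

```text
t 7.85 stand [49.6 -0.3 56.6] rot [-1.7976e+02 -6.0000e-02  9.7370e+01] F(stand) [-0.2  0.6  1.3] w 91.4 q [ -8.  24. 106.  -0.  50. -15.]
shift m [ 0.0796  0.0005 -0.0013] rotvec [-0.24 -0.06  0.12]
```

View pics/s4.png

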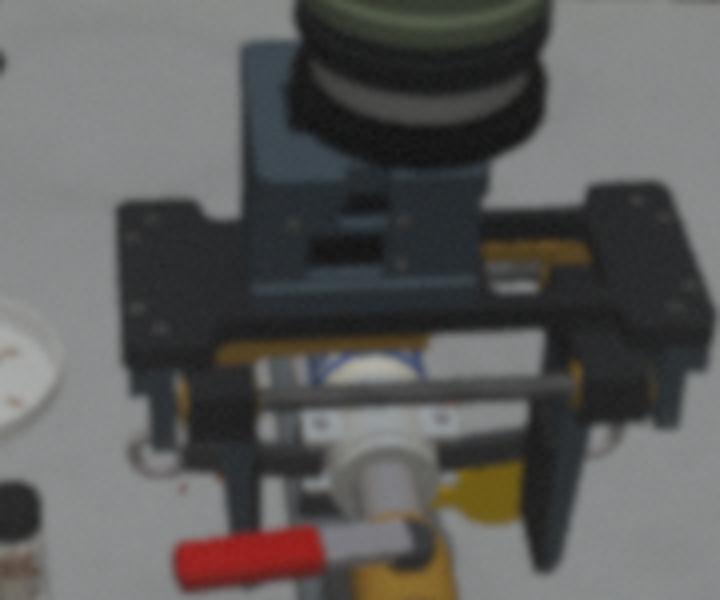

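Both fingers are ahead of the arms (tips at (240,525) and (545,570)), symmetric about the axis. Dragging back.

Call:
send_rows(
  targets="0.010 0 0 0 0 0 100;0.017 0 0 0 0 0 100;0.024 0 0 0 0 0 100;0.031 0 0 0 0 0 100;0.037 0 0 0 0 0 100;0.043 0 0 0 0 0 100;0.049 0 0 0 0 0 100;0.055 0 0 0 0 0 100;0.061 0 0 0 0 0 100;0.067 0 0 0 0 0 100;0.073 0 0 0 0 0 100;0.073 0 0 0 0 0 100",
)

```text
time_s: 8.9
ee_pos: [528.0, 14.2, 57.6]
ee_rot: [-180.0, -0.0, 97.4]
force: [0.3, 0.1, -0.0]
gripper_width: 91.4
gripper_force: 0.0
```

```bash
python3 go.py -30 0 58;python3 - <<'E'
from h import *
t=grab("side"); crop(t["image"],240,170,180,150,4,"s5")
E
```

```text
t 8.9 stand [-24.2   0.7  57.6] rot [-1.7998e+02 -3.0000e-02  9.7390e+01] F(stand) [-0.   0.3 -0. ] w 91.4 q [  0.  23. 108.   0.  49.  -7.]
shift m [ 0.0058 -0.0007 -0.0004] rotvec [-0.02 -0.03  0.14]
```

View pics/s5.png

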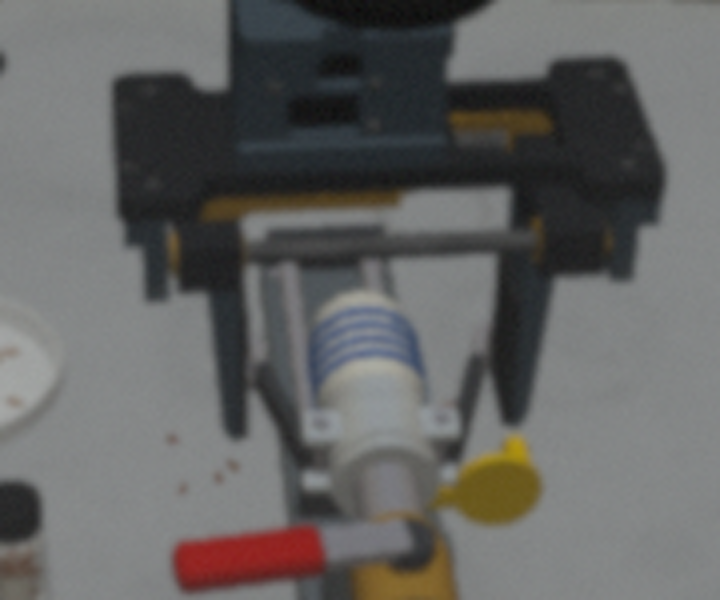

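Both arms are swung back to similar angles inside the fingers (left edge (262,370), right edge (483,355)). Now squeeze them shut together.

Call:
send_rows(
  targets="0.002 -0.0005 0 0 0 0 85;0.002 -0.0005 0 0 0 0 78;0.002 -0.0005 0 0 0 0 72;0.002 -0.0005 0 0 0 0 67;0.002 -0.0005 0 0 0 0 63;0.002 -0.0005 0 0 0 0 58;0.002 -0.0005 0 0 0 0 55;0.002 -0.0005 0 0 0 0 55",
  grip_force=25,
)

```text
time_s: 9.62
ee_pos: [526.2, 14.9, 57.5]
ee_rot: [-179.9, -0.0, 97.3]
force: [-5.2, 1.0, 2.9]
gripper_width: 56.8
gripper_force: 25.0
```

```bash
python3 go.py -30 0 58
```

```text
t 9.62 stand [-25.   -0.9  57.5] rot [-1.7985e+02 -1.0000e-02  9.7340e+01] F(stand) [-1.7 -5.   2.9] w 56.8 q [  0.  23. 108.  -0.  49.  -7.]
shift m [ 0.005   0.0009 -0.0005] rotvec [-0.15 -0.01  0.09]
```

Call:
send_rows(
  targets="0 -0.001 0 0 0 0 50;0 -0.001 0 0 0 0 50;0 0.001 0 0 0 0 50;0 0.001 0 0 0 0 50;0 0 0 0 0 0 50;0 0 0 0 0 0 100;0 0 0 0 0 0 100;0 0 0 0 0 0 100;0 0 0 0 0 0 100;0 0 -0.03 0 0 0 100;0 0 -0.07 0 0 0 100;0 0 -0.07 0 0 0 100",
  grip_force=40,
)

```text
time_s: 10.62
ee_pos: [532.8, 14.9, 134.3]
ee_rot: [179.2, 0.1, 97.3]
force: [0.8, 0.2, 0.5]
gripper_width: 91.0
gripper_force: 0.0
```

```bash
python3 go.py 91 -51 125 -90
python3 - <<'E'
from h import *
t=grab("side"); crop(t["image"],240,170,180,150,4,"s6")
print(blob(t["image"],(0,150,60),(6,255,255),(260,200,400,390)))
E
```

```text
t 10.62 stand [-24.2   5.6 134.3] rot [1.7917e+02 1.1000e-01 9.7350e+01] F(stand) [-0.1  0.8  0.5] w 91.0 q [  0.  18. 103.  -0.  59.  -7.]
shift m [-0.1151 -0.0569  0.0087] rotvec [ 0.74 -0.57 90.1 ]
[(365, [301.9, 309.0], [284, 302, 37, 15])]
```

View pics/s6.png

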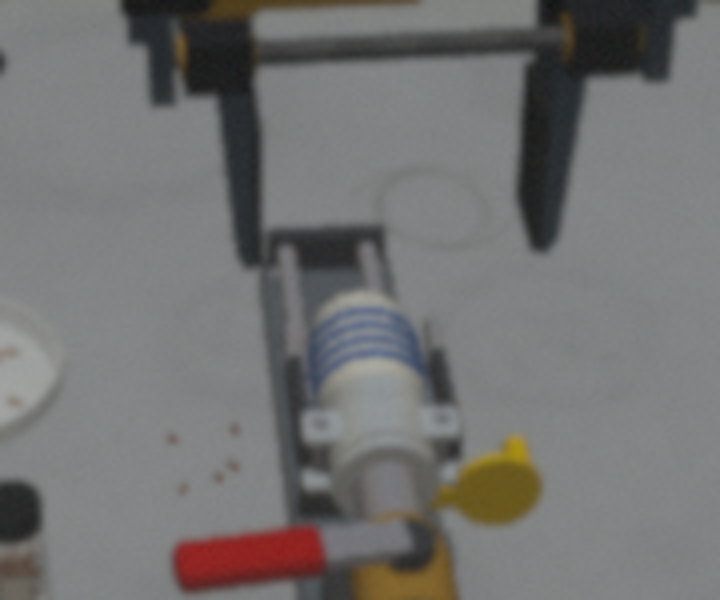

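Both arms lie along the canister (295,380 and 440,360) and the squeeze width matched the closed width. Now the valve: turn 90° above the grip first.

Call:
send_rows(
  targets="-0.04 -0.02 0 0 0 20 55;-0.08 -0.04 0 0 0 40 55;-0.115 -0.057 0 0 0 90 55;-0.115 -0.057 0 0 0 90 55;-0.115 -0.057 0 0 0 90 55;-0.115 -0.057 0 0 0 90 55;-0.115 -0.057 0 0 0 90 55;-0.115 -0.057 0 0 0 90 55;-0.115 -0.057 0 0 0 90 55;-0.115 -0.057 0 0 0 90 55;-0.115 -0.057 0 0 0 90 55;-0.115 -0.057 0 0 0 90 55",
)

```text
time_s: 11.67
ee_pos: [485.5, -106.4, 126.8]
ee_rot: [-180.0, 0.0, 11.0]
force: [0.2, 0.3, -0.2]
gripper_width: 50.4
gripper_force: 0.0
```

Call:
send_rows(
  targets="0 0 0 0 0 5 55;0 0 0 0 0 5 55;0 0 0 0 0 5 55",
)

```text
time_s: 11.92
ee_pos: [485.5, -106.4, 127.1]
ee_rot: [-180.0, 0.0, 6.5]
force: [0.1, 0.3, -0.3]
gripper_width: 50.2
gripper_force: 0.0
```

```bash
python3 go.py 92 -51 88 -90
```

```text
t 11.92 stand [ 90.2 -56.6 127.1] rot [-1.80e+02  4.00e-02  6.54e+00] F(stand) [-0.2  0.1 -0.3] w 50.2 q [-14.  16. 107.  -0.  57.  70.]
shift m [0.0057 0.0018 0.039 ] rotvec [-0.    0.04 -0.71]
```

Call:
send_rows(
  targets="0.006 0.002 0 0 0 -0.7 55;0.006 0.002 0.02 0 0 -0.7 55;0.006 0.002 0.039 0 0 -0.7 55;0.006 0.002 0.039 0 0 -0.7 55;0.006 0.002 0.039 0 0 -0.7 30;0.006 0.002 0.039 0 0 -0.7 12;0.006 0.002 0.039 0 0 -0.7 12;0.006 0.002 0.039 0 0 -0.7 12;0.006 0.002 0.039 0 0 -0.7 12;0.006 0.002 0.039 0 0 -0.7 12;0.006 0.002 0.039 0 0 -0.7 12",
  grip_force=8,
)

```text
time_s: 12.83
ee_pos: [492.3, -107.5, 89.4]
ee_rot: [180.0, -0.1, 7.1]
force: [0.3, 2.5, 3.8]
gripper_width: 19.8
gripper_force: 7.6
```

```bash
python3 go.py
python3 - <<'E'
import numpy as np
# arc about stem in present tool axes: tool x=stand y, tool y=stand x, r=51; turn about tool z = -angle
for a in range(6,97,6): r=np.radians(a); print(a, f"{.051*(1-np.cos(r)):.4f} {.051*np.sin(r):.4f}")
E
```

```text
t 12.83 stand [ 92.1 -50.   89.4] rot [ 1.80e+02 -8.00e-02  7.12e+00] F(stand) [-2.4  0.6  3.8] w 19.8 q [-14.  19. 109.   0.  52.  69.]
6 0.0003 0.0053
12 0.0011 0.0106
18 0.0025 0.0158
24 0.0044 0.0207
30 0.0068 0.0255
36 0.0097 0.0300
42 0.0131 0.0341
48 0.0169 0.0379
54 0.0210 0.0413
60 0.0255 0.0442
66 0.0303 0.0466
72 0.0352 0.0485
78 0.0404 0.0499
84 0.0457 0.0507
90 0.0510 0.0510
96 0.0563 0.0507
```

Call:
send_rows(
  targets="0.0003 0.0053 0 0 0 -6 12;0.0011 0.0106 0 0 0 -12 12;0.0025 0.0158 0 0 0 -18 12;0.0044 0.0207 0 0 0 -24 12;0.0068 0.0255 0 0 0 -30 12;0.0097 0.030 0 0 0 -36 12;0.0131 0.0341 0 0 0 -42 12;0.0169 0.0379 0 0 0 -48 12;0.0169 0.0379 0 0 0 -48 12",
)

```text
time_s: 13.58
ee_pos: [514.7, -140.3, 89.0]
ee_rot: [-179.9, -0.3, 55.2]
force: [3.1, 11.8, 2.5]
gripper_width: 18.5
gripper_force: 8.0
```

```bash
for a in "106.3 -48.7 89 -73" ; do python3 go.py 128.9 -34.1 89 -42; done
python3 - <<'E'
import numpy as np
# remaining arc from 48 deg in tool axes at 48
th=np.radians(48); tx=np.array([-np.sin(th),np.cos(th)]); ty=np.array([np.cos(th),np.sin(th)])
p=lambda a:51*np.array([np.sin(a),-np.cos(a)])
for a in range(54,97,6):
    d=p(np.radians(a))-p(th); print(a,(d@tx/1000).round(4),(d@ty/1000).round(4),-(a-48))
E
```

```text
t 13.58 stand [127.5 -31.9  89. ] rot [-179.91   -0.34   55.19] F(stand) [-11.3   4.6   2.5] w 18.5 q [-17.  21. 105.   0.  54.  18.]
shift m [-0.0025 -0.0006  0.    ] rotvec [-0.09 -0.34 -0.06]
54 0.0003 0.0053 -6
60 0.0011 0.0106 -12
66 0.0025 0.0158 -18
72 0.0044 0.0207 -24
78 0.0068 0.0255 -30
84 0.0097 0.03 -36
90 0.0131 0.0341 -42
96 0.0169 0.0379 -48
```

Call:
send_rows(
  targets="0.0023 0.0053 0 0 0 -6 12;0.0031 0.0106 0 0 0 -12 12;0.0045 0.0158 0 0 0 -18 12;0.0064 0.0207 0 0 0 -24 12;0.0088 0.0255 0 0 0 -30 12;0.0117 0.030 0 0 0 -36 12;0.0151 0.0341 0 0 0 -42 12;0.0151 0.0341 0 0 0 -42 12;0.0151 0.0341 0 0 0 -42 12",
)

```text
time_s: 14.33
ee_pos: [546.6, -147.4, 88.3]
ee_rot: [-179.6, -0.4, 97.1]
force: [-6.4, 8.2, 6.0]
gripper_width: 17.3
gripper_force: 8.0
```

```bash
python3 go.py 140 0 89 0
```

```text
t 14.33 stand [138.6  -1.2  88.3] rot [-179.6    -0.36   97.07] F(stand) [-8.9 -5.3  6. ] w 17.3 q [-16.  24. 101.   0.  56. -24.]
shift m [-0.0014  0.0012 -0.0007] rotvec [-0.4  -0.36 -0.18]
```

Call:
send_rows(
  targets="0 0 0 0 0 0 30;0 0 0 0 0 0 45;0 0 0 0 0 0 45;0 0 -0.03 0 0 0 45;0 0 -0.07 0 0 0 45;0.02 0 -0.11 0 0 0 45;0.06 0 -0.14 0 0 0 45;0.1 0 -0.14 0 0 0 45;0.14 0 -0.14 0 0 0 45;0.18 0 -0.14 0 0 0 45;0.22 0 -0.14 0 0 0 45;0.22 0 -0.14 0 0 0 45",
)

```text
time_s: 15.33
ee_pos: [521.9, 73.7, 229.0]
ee_rot: [179.9, -0.2, 97.4]
force: [0.8, -0.0, -0.4]
gripper_width: 41.2
gripper_force: 0.0
```

Call:
send_rows(
  targets="0 -0.04 0 0 0 0 45;0 -0.08 0 0 0 0 45;0 -0.12 0 0 0 0 45;0 -0.16 0 0 0 0 45;0 -0.18 0 0 0 0 45;0 -0.18 0 0 0 0 45;0 -0.18 0 0 0 0 45",
)

```text
time_s: 15.92
ee_pos: [344.2, 45.3, 229.3]
ee_rot: [179.8, 0.0, 97.1]
force: [0.6, 0.3, 0.6]
gripper_width: 40.3
gripper_force: 0.0
```

```bash
python3 go.py
python3 - <<'E'
from h import *
t=grab("top"); s=grab("side")
a=cv2.resize(t["image"][170:330,250:440],None,fx=4,fy=3.75)[:600,:]
cv2.imwrite("pics/fin_t.png",cv2.resize(t["image"][180:325,240:435],None,fx=4,fy=4,interpolation=cv2.INTER_CUBIC))
for f,b in((t,(230,180,440,320)),(s,(260,200,400,390))): print(blob(f["image"],(0,150,60),(6,255,255),b))
O=np.array([530.3,-9.8]);S=R.from_euler("z",-82.75,degrees=True)
m=blob(t["image"],(0,150,60),(6,255,255),(230,180,440,320)); n=blob(s["image"],(0,150,60),(6,255,255),(260,200,400,390))
if m and n:
    x,r=tri(t,m[0][1],s,n[0][1]); print(S.inv().apply(x-[*O,0]).round(1),np.round(r,1))
E
```

```text
t 15.92 stand [ -78.2 -177.7  229.3] rot [1.7984e+02 3.0000e-02 9.7070e+01] F(stand) [-0.2  0.7  0.6] w 40.3 q [  6.  -4. 114.  -0.  70.  -1.]
[(189, [426.2, 217.6], [414, 213, 26, 11])]
[(392, [347.2, 333.8], [339, 319, 17, 31])]
[138.2  -0.5  95.4] [0.1 0.1]
```

View pics/fin_t.png

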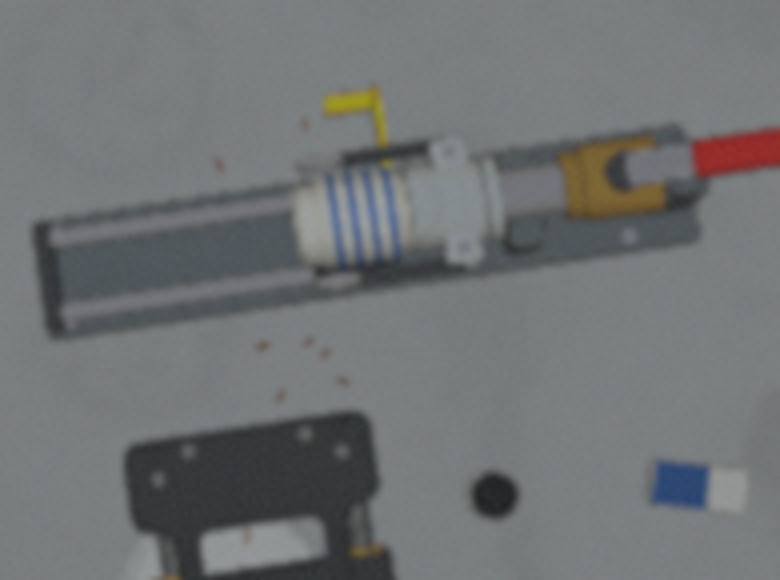

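```bash
python3 -c "
from workcell import env
print(env.job_done())"
```

```text
the job is handed in; nothing more can be done
None
```

The job is handed in at about 16 s of the 58 s allowed: the cover is folded down, the canister is home against a hard stop, both cam arms were closed together, and the valve lever was then turned in line with the pipe. The vial and eraser look unmoved in the last picture; the petri dish was half hidden by the gripper there, but nothing touched it.

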